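Set the spring-closing pipe clamp half open

ROBOT

A 7-joint arm with a two-finger parallel gripper is mounted at the origin on the work surface. World frame = base frame: x ahead of the robot, y to its left, z up, the work surface at z = 0. Lengths are in m, angles in rad, forces in N, time in s.
With the tool pointing down it reaches from about 0.4 to 0.85 m from the base axis. Payload 10.4 kg.
Tool frame: the origin (TCP) lies midway between the tips of the shut fingers; the grasp point (between the pads) lies 19 mm behind it (r.grasp_offset is the distance from the TCP to the grasp point, in m); z points along the fingers, y is the line along which they close (so a half turn about z gives the same grasp; the last joint's range is limited). The gripper opens to 87 mm and grips with 3 to 60 N. Pads are 19 mm wide; open, the fingers measure 117 mm over their backs; the gripper's body (75 mm by 190 mm) begins 51 mm behind the grasp point.
Start: joints at [1.212, 0.332, -0.065, 1.46, 0.022, 1.35, -0.088], TCP at [0.206, -0.59, 0.223] pointing down, gripper open.
Joint ranges: [-2.6, 2.6], [-0.5, 2.12], [-1.47, 1.34], [0.16, 2.42], [-1.27, 4.41], [0.06, 2.06], [-2.6, 2.6]. Speed limits (rad/s): [2.22, 2.22, 2.79, 2.79, 3.14, 3.14, 3.14].

INTERFACE

Orientations are given as a unit quaternion [x, y, z, w].
In Python, from bench import r gives the robot as it stands.
- The arm moves only by the tool drive_tool, never from a script. Its argument "moves" is a list that holds one entry, the list of rows, each a list of 7 numbers: the shift along the tool's x, y, z in m, then the turn, a rotation vector about the tool's x, y, z in rad, then the opening, from 0 (shut) to 1 (fully open). In form: [[[tx, ty, tz, ax, ay, az, jaw], ...]]. A call has 1 to 10 rows; each row shifts and turns the commanded pose from where the row before left it, along the tool's axes as they then stand; what a row does not reach is not made up. A row lasts 1/10 s, in which the tool goes at most 50 mm and 8.59 degrees, less where a joint would pass 70% of its speed; a pose out of reach is approached as far as the arm can. A call is refused whole if a number of a shift passes 0.05 or a number of a turn 0.15, either way. A call with a gripper value outside its range is refused whole. The fingers move at their own pace and stop on an object; "squeeze" is the grip in N (left out, the last holds). Time passes only in rows, so rows that do not move let the fingers close. It gives the time, the measured TCP pose, the force, the opening and the grip force at its end, in the units of the state.
- r.read_state(): the state, without advancing time (a new reading comes with each control period).
- r.camera(name): name is "scene" or "side" or "wrist"; returns the picture (480x640x3 uint8, red, green, blue); there is no depth.
- r.camera_info(name): a dict with "mtx" (3x3 intrinsics, pixels), "k1" (the pictures are not rectified: a ray, as slopes to the right and down, at radius r is drawn at 1 + k1 r^2 times it, then the intrinsics apply), "rvec" (rotation vector, rad) and "tvec" (3), from world to camera coordinates, as OpenCV has them; the wrist camera has in their place "T_tool_cam" (4x4, takes a point from camera to tool coordinates, whose origin is the TCP and whose axes are the flange's). Camera axes: x right, y down, z forward; pixel columns grow to the right and rows downward; lengths in m; the calibration is good to about 2 mm. A picture is of the moment at which its call begins: read the wrist's pose just before it. camera_info takes no time and is no camera call.
- r.close_job(): hands the job in; it is judged then, once.
Trained networks look in the newest picture that a camera, given by its name, has taken for a name from the list of things; names that differ only in an ending like _2 or _b are one class to them, and where a whole thing is asked for, a point or a joint stands for the part that bears it (a point fixed in the world has none). Each returns a list of dicts, best first, with "conf" (0 to 1); they miss things now and then, are a little off and sometimes report something else, mostly with a low value. They report only what shows in the picture. A call takes as long as a camera call.
- r.find_in(camera, query): "bbox" ([left, top, right, bottom] in pixels, round what is visible of it).
- r.place_of(camera, query): "at" ([column, row] in pixels: a listed point, or the origin of a listed thing).
The state is a dict: "time": time; "joint_positions": joint angles; "joint_vel": joint speeds; "joint_torque": joint torques, N m; "ee_pos": TCP position; "eef_rot": TCP orientation; "ft_force": force on the tool from outside, world axes, zero at the start; "torque": the same for the moment, N m; "width": finger opening in m; "grip_force": force on a finger pad.
Only numpy, scipy, OpenCV 4.12 (cv2) and the standard library are available. Lean on these libraries where they do the work, as an engineer would, in place of code of your own. Each camera call takes 0.05 s, during which the arm holds its last target. There are 200 camera calls.

TASK

Set the spring-closing pipe clamp half open, ready for the next fitting: tip the thrown-back catch over so that it lies on the toothed bar, then push the sprung jaw back by its upright plate and let it return, so that the catch holds it in the middle position, at the first tooth and not the second. Do it all by pushing with the fingertips, gripping and lifting nothing, and leave the loose fittings and tools where they are.

Things in the scene. Friction and masses are not known exactly. Their poses are not given: they have to be found in the camera images.
- clamp: spring-closing pipe clamp bolted to the bench: blue base plate 340 x 190 x 14 mm, fixed jaw at the near end, two guide bars with coil springs, rear bracket, drop catch on the +y side. Origin: centre of the underside, on the bench. x runs from the fixed jaw to the rear bracket (the way the jaw is pushed open), z up. Fixed parts are 62 mm high; catch pillar 88 mm (x -21 to 5, y 78 to 89 mm).
- jaw (a joint): travel of the sprung jaw along the clamp's +x, m: 0 closed, 0.095 end stop. Springs return it: 8 N at 0, 1 N more per 10 mm, plus 1 N friction and 2.5 N per 0.1 m/s. With the catch down, a push past 0.044 drops the stop pin behind the first tooth and the jaw then rests at 0.042 (middle); past about 0.082 it drops behind the second and rests at 0.084 (wide open) until the catch is lifted.
- push_face (a point): centre of the near face of the upright steel push plate on the moving jaw, 90 mm above the bench; axes as the clamp's. Plate 80 mm wide (y), 12 mm thick, 62 to 118 mm above the bench. In front of it lies the jaw's flat deck, 62 mm above the bench and 60 mm long. With the jaw closed it is at x -30, y 0 mm of the clamp.
- push_plate (a point): centre of that push plate, 6 mm behind push_face, halfway through its thickness.
- catch (a joint): angle of the drop catch, rad: 0 when its stop pin lies on the toothed bar (before or behind a tooth; up to 0.25 while riding over one); 2.49 thrown back against its stop, as at the start, leaning 30 deg past upright towards the fixed jaw. It swings freely and falls onto the bar by its weight once pushed past upright (1.97).
- catch_arm (a point): point on the catch's arm 30 mm from its pivot. The pivot axis runs along the clamp's y at x -8, z 78 mm; the arm, in the plane y 63 mm, is 11 mm wide, 9 mm thick and 58 mm long from the pivot: thrown back, its tip is about 127 mm above the bench. Axes: x along the arm away from the pivot, y the pivot axis.
- stop_pin (a point): the catch's steel stop pin, on the arm's centreline 52 mm from the pivot; 8 mm thick, it sticks out 24 mm from there to the side away from the jaw. The toothed bar under it (13 mm wide, top 54 mm above the bench) is carried by the moving jaw; its two teeth are 9 mm high, upright towards the fixed jaw, sloping the other way.
- pipe_stub: short steel pipe stub, 43 mm diameter, 85 mm tall, standing upright on the bench; origin at the centre of its foot
- elbow: brass elbow fitting, legs 37 mm long and 33 mm across, lying flat on the bench; origin under its bend
- tee: brass tee fitting, 74 mm long, 33 mm high, lying flat on the bench; origin under its middle
- union_nut: brass hexagon union nut, 33 mm across, 16 mm high, standing on the clamp's base plate on the side away from the catch; origin at the centre of its underside
- tape_roll: black tape roll, 70 mm diameter, 19 mm high, lying flat on the bench; origin at the centre of its underside
- wrench: open-ended steel wrench, 190 mm long, lying flat on the bench; origin at the middle of its underside
- ball_valve: small brass ball valve with a flat lever, 64 mm long, 54 mm high; origin under its middle

How it is judged:
On the way, in this order (a step that is already met when the one before it is completed fails the run):
1. the catch has been tipped over and lies on the toothed bar while the jaw is still closed (value of joint catch below 0.15 rad and value of joint jaw below 0.03 m), for 0.2 s.
2. the jaw has been pushed back past the first tooth (value of joint jaw above 0.043 m), for 0.05 s.
At the end, for the whole second after the job is handed in: The jaw stands still at its middle position (travel 42 mm, within 4 mm), held there against its springs by the catch, which lies fully down behind the first tooth (within 0.1 rad) (value of joint jaw between 0.038 and 0.046 m and value of joint catch between -0.1 and 0.1 rad and velocity of joint jaw between -0.005 and 0.005 m/s); the robot touches nothing.
It fails at once if the push plate was taken between the fingers (x of the grasp point in the frame of push_plate between -0.004 and 0.004 m and y of the grasp point in the frame of push_plate between -0.04 and 0.04 m and z of the grasp point in the frame of push_plate between -0.03 and 0.03 m).
It fails at once if the catch's arm was taken between the fingers (x of the grasp point in the frame of catch_arm between -0.03 and 0.03 m and y of the grasp point in the frame of catch_arm between -0.004 and 0.004 m and z of the grasp point in the frame of catch_arm between -0.004 and 0.004 m).
It fails at once if a loose fitting or tool was shifted or lifted by more than 20 mm (distance of any of pipe_stub, elbow, tee, union_nut, tape_roll, wrench, ball_valve from where it was at the start of the episode above 0.02 m).
It also fails if it takes over 48 s, if anything falls off the work surface, if the arm or the gripper's body presses on something with over 40 N, if the wrist force passes 120 N, or if a joint passes its speed limit or range.

## Working session

There is one attempt and no reset: what is moved stays moved. The work goes in short steps, Python scripts to look and compute and a tool call to move; the robot and the scene stay as the last step left them, time stands still between calls to the robot, and variables do not carry over. Pictures are saved under pics/ and viewed, at most 10 in all, crops included, and the job is handed in when it is done.

Besides the shell and the picture viewer there is one more tool, called after "Emit:" as a command line: name --argument value ..., lists and objects as JSON in quotes. drive_tool: Moves the arm, as the interface text tells. Its arguments: {"type":"object","properties":{"moves":{"type":"array"},"squeeze":{"type":"number"}},"required":["moves"]}

```bash
mkdir -p pics; cat > h.py <<'E'
import numpy as np, cv2
from scipy.spatial.transform import Rotation as R
from bench import r
def ray(cam,px):
    i=r.camera_info(cam);K=np.array(i["mtx"]);d=np.array([i["k1"],0,0,0,0.])
    u=cv2.undistortPoints(np.array([[px]],float),K,d)[0,0]
    M=cv2.Rodrigues(np.array(i["rvec"],float))[0];t=np.array(i["tvec"],float).ravel()
    return -M.T@t, M.T@np.array([u[0],u[1],1])
def atz(cam,px,z):
    c,d=ray(cam,px);return c+d*(z-c[2])/d[2]
def proj(cam,P):
    i=r.camera_info(cam)
    return cv2.projectPoints(np.array(P,float).reshape(-1,3),np.array(i["rvec"],float),np.array(i["tvec"],float),np.array(i["mtx"],float),np.array([i["k1"],0,0,0,0.]))[0][:,0]
E
cat > a.py <<'E'
from h import *
for c in("scene","side"):
    cv2.imwrite(f"pics/{c}0.png",r.camera(c)[:,:,::-1])
    for q,z in(("clamp",0),("push_face",.09),("catch_arm",.104),("stop_pin",.123),("union_nut",.014),("pipe_stub",0),("ball_valve",0)):
        for o in r.place_of(c,q)[:2]: print(c,q,o["conf"],np.round(o["at"]),np.round(atz(c,o["at"],z),3))
s=r.read_state();print(s["time"],s["ee_pos"],s["eef_rot"],R.from_quat(s["eef_rot"]).as_matrix().round(3))
E
python3 a.py
```

```text
scene clamp 0.94 [297. 288.] [ 0.591 -0.045 -0.   ]
scene push_face 0.85 [286. 241.] [ 0.565 -0.035  0.09 ]
scene catch_arm 0.71 [316. 219.] [0.585 0.026 0.104]
scene catch_arm 0.69 [310. 210.] [0.562 0.041 0.104]
scene stop_pin 0.56 [311. 207.] [0.573 0.031 0.123]
scene union_nut 0.86 [285. 326.] [ 0.633 -0.136  0.014]
scene pipe_stub 0.71 [230. 321.] [ 0.542 -0.168  0.   ]
scene ball_valve 0.77 [416. 279.] [0.756 0.088 0.   ]
side clamp 0.57 [304. 251.] [ 0.597 -0.053  0.   ]
side push_face 0.75 [321. 219.] [ 0.562 -0.037  0.09 ]
side catch_arm 0.5 [298. 226.] [0.595 0.02  0.104]
side catch_arm 0.46 [338. 225.] [ 0.523 -0.001  0.104]
side stop_pin 0.45 [304. 222.] [0.581 0.032 0.123]
side union_nut 0.47 [292. 226.] [ 0.638 -0.124  0.014]
side pipe_stub 0.55 [335. 223.] [ 0.552 -0.177  0.   ]
side ball_valve 0.78 [206. 280.] [0.762 0.081 0.   ]
0.8 [ 0.20597876 -0.59011494  0.22258346] [9.85938438e-01 1.67108924e-01 2.77322691e-05 5.70519370e-05] [[ 0.944  0.33   0.   ]
 [ 0.33  -0.944 -0.   ]
 [ 0.     0.    -1.   ]]
```

View pics/scene0.png

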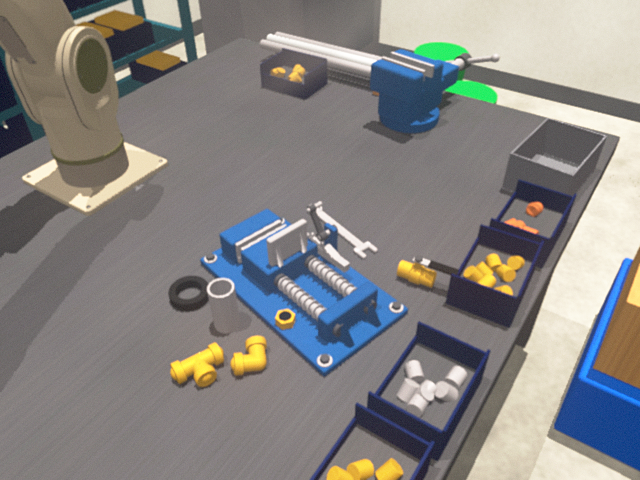

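View pics/side0.png

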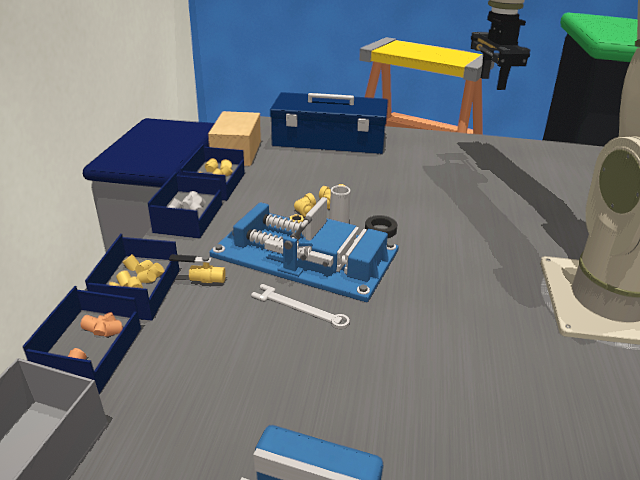

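The scene view shows the clamp with its fixed jaw towards the robot and bolts at (210,258), (397,307) and (325,359). The catch is thrown back near (316,215). The side view shows bolts at (363,289), (219,250) and (391,246). I'll fit the clamp pose from these.

```bash
cat > b.py <<'E'
from h import *
from scipy.optimize import least_squares
z=.019
obs=[("scene",(210,258),-1,-1),("scene",(397,307),1,1),("scene",(325,359),1,-1),("side",(363,289),-1,1),("side",(219,250),1,1),("side",(391,246),-1,-1)]
for c,p,a,b in obs: print(c,a,b,atz(c,p,z).round(4))
def W(q,P):
    c,s=np.cos(q[2]),np.sin(q[2]);P=np.array(P)
    return np.array([q[0]+c*P[0]-s*P[1],q[1]+s*P[0]+c*P[1],P[2]])
extra=[("scene",(286,241),(-.03,0,.09)),("side",(321,219),(-.03,0,.09))]
def f(q):
    e=[proj(c,W(q,(a*q[3],b*q[4],z)))[0]-p for c,p,a,b in obs]
    e+=[(proj(c,W(q,P))[0]-p)*.5 for c,p,P in extra]
    return np.concatenate(e)
s=least_squares(f,[.595,-.05,0.3,.15,.08],loss="soft_l1");print(s.x.round(4),np.degrees(s.x[2]),s.fun.round(1))
q=s.x
for n,P in dict(face=(-.03,0,.09),pin=(-.034,.075,.123),armtip=(-.037,.063,.128),pivot=(-.008,.063,.078),downpin=(.04,.063,.06),nearjawtop=(-.17,0,.062)).items(): print(n,W(q,P).round(4),proj("scene",W(q,P))[0].round(),proj("side",W(q,P))[0].round())
for c in("scene","side"):
    im=r.camera(c)[:,:,::-1].copy()
    x0,y0=(190,180) if c=="scene" else (200,170)
    k=4;im=cv2.resize(im[y0:y0+150,x0:x0+200],None,fx=k,fy=k,interpolation=cv2.INTER_CUBIC)
    for P in [(-.17,-.095,.014),(-.17,.095,.014),(.17,-.095,.014),(.17,.095,.014),(-.03,-.04,.118),(-.03,.04,.118),(-.03,-.04,.062),(-.03,.04,.062),(-.008,.078,.088),(-.037,.063,.128),(-.008,.063,.078)]:
        u=(proj(c,W(q,P))[0]-[x0,y0])*k; cv2.circle(im,tuple(int(v) for v in u),3,(0,0,255),1)
    cv2.imwrite(f"pics/{c}1.png",im)
E
python3 b.py
```

```text
scene -1 -1 [ 0.4251 -0.0848  0.019 ]
scene 1 1 [ 0.7659 -0.0055  0.019 ]
scene 1 -1 [ 0.7251 -0.1586  0.019 ]
side -1 1 [0.4636 0.0733 0.019 ]
side 1 1 [0.7599 0.0046 0.019 ]
side -1 -1 [ 0.4224 -0.0789  0.019 ]
[ 0.5939 -0.043  -0.248   0.1554  0.0803] -14.207243475891884 [ 0.1 -1.  -0.3 -1.2 -0.2  0.1  0.4 -0.1 -0.8 -2.4 -0.5 -1.1 -0.2 -0.
 -0.9  0.3]
face [ 0.5648 -0.0357  0.09  ] [286. 241.] [319. 220.]
pin [0.5794 0.038  0.123 ] [317. 206.] [305. 224.]
armtip [0.5735 0.0271 0.128 ] [310. 206.] [309. 218.]
pivot [0.6016 0.02   0.078 ] [322. 236.] [295. 238.]
downpin [0.6482 0.0082 0.06  ] [341. 258.] [272. 240.]
nearjawtop [ 0.4291 -0.0013  0.062 ] [239. 216.] [387. 249.]
```

View pics/scene1.png

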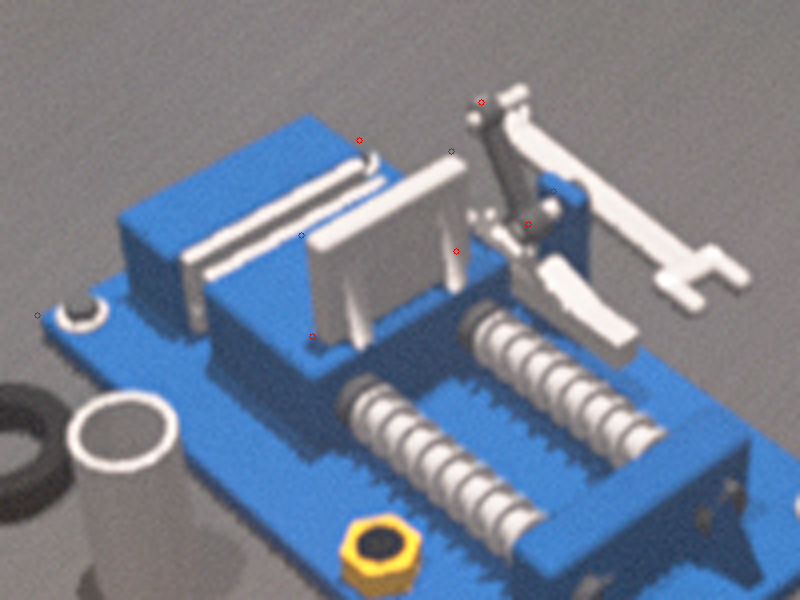

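View pics/side1.png

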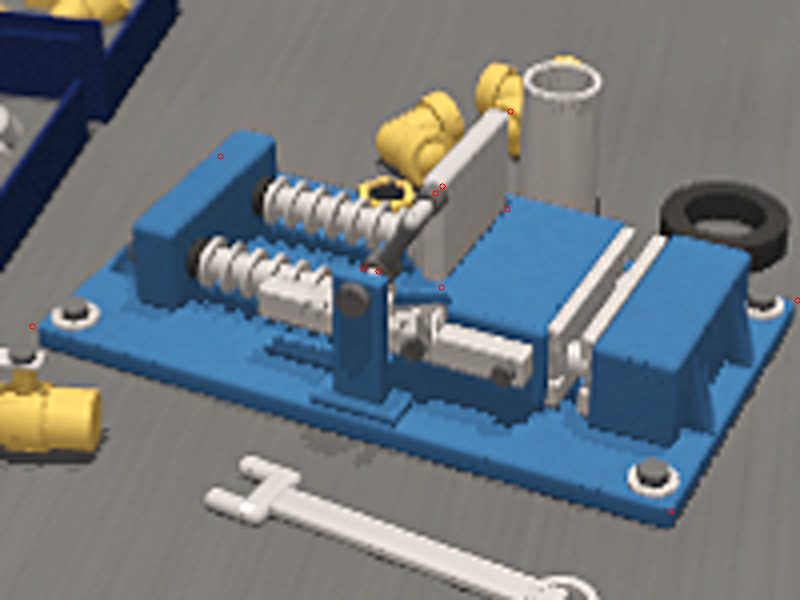

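The overlay matches the picture: push plate edges, pillar and base corners are within about 1–2 px. Clamp pose is about (0.594, -0.043), yaw -14.2°. First I'll turn to the clamp's axes, shut the fingers and travel high.

Emit:
drive_tool --moves '[[[0, 0, 0, 0, 0, 0.146, 0], [0, 0, 0, 0, 0, 0.146, 0], [0, 0, 0, 0, 0, 0.146, 0], [0, 0, 0, 0, 0, 0.146, 0], [0.01, -0.038, 0, 0, 0, 0, 0], [0.01, -0.038, 0, 0, 0, 0, 0], [0.01, -0.038, 0, 0, 0, 0, 0], [0.01, -0.038, 0, 0, 0, 0, 0], [0.01, -0.038, 0, 0, 0, 0, 0], [0.01, -0.038, 0, 0, 0, 0, 0]]]'

```text
time: 1.9
ee_pos: [0.3207, -0.3824, 0.2227]
eef_rot: [0.992, -0.124, 0.0, 0.0]
ft_force: [0.9, -0.6, -0.1]
width: 0.015
grip_force: 0.0
```

Emit:
drive_tool --moves '[[[0.01, -0.038, 0, 0, 0, 0, 0], [0.01, -0.038, 0, 0, 0, 0, 0], [0.01, -0.038, 0, 0, 0, 0, 0], [0.01, -0.038, 0, 0, 0, 0, 0], [0.01, -0.038, 0, 0, 0, 0, 0], [0.01, -0.038, 0, 0, 0, 0, 0], [0.01, -0.038, 0, 0, 0, 0, 0], [0.01, -0.038, 0, 0, 0, 0, 0], [0.01, -0.038, 0, 0, 0, 0, 0], [0, 0, 0, 0, 0, 0, 0]]]'

```text
time: 2.9
ee_pos: [0.4931, -0.0689, 0.2228]
eef_rot: [0.993, -0.12, 0.001, -0.001]
ft_force: [-0.1, -0.2, 1.1]
width: 0.0006
grip_force: 0.0
```

```bash
cat > c.py <<'E'
from h import *
s=r.read_state();p=np.array(s["ee_pos"]);M=R.from_quat(s["eef_rot"]).as_matrix()
d=p-[.594,-.043,0];a=-.248
L=np.array([np.cos(a)*d[0]+np.sin(a)*d[1],-np.sin(a)*d[0]+np.cos(a)*d[1],p[2]])
print(s["time"],"local",L.round(4),"yaw",np.degrees(np.arctan2(M[1,0],M[0,0])).round(2),"z",M[:,2].round(3),s["width"],np.round(s["ft_force"],1),np.round(s["joint_positions"],2))
E
python3 c.py
```

```text
2.9 local [-0.0914 -0.0498  0.2228] yaw -13.79 z [ 0.001  0.002 -1.   ] 0.0006250491583208058 [-0.1 -0.2  1.1] [ 0.54  0.08 -0.51  1.77  0.04  1.3  -1.79]
```

Emit:
drive_tool --moves '[[[0.005, -0.039, 0, 0, 0, 0, 0], [0.005, -0.039, 0, 0, 0, 0, 0], [0.005, -0.038, 0, 0, 0, 0, 0], [0, 0, 0.03, 0, 0, 0, 0], [0, 0, 0.03, 0, 0, 0, 0], [0, 0, 0.03, 0, 0, 0, 0], [0, 0, 0.023, 0, 0, 0, 0], [0, 0, 0, 0, 0, 0, 0], [0, 0, 0, 0, 0, 0, 0]]]'

```text
time: 3.8
ee_pos: [0.5346, 0.034, 0.1102]
eef_rot: [0.992, -0.124, 0.0, 0.0]
ft_force: [0.5, 0.0, 0.8]
width: 0.0005
grip_force: 0.0
```

```bash
python3 c.py; python3 - <<'E'
from h import *
im=r.camera("side")[:,:,::-1];a=im[140:290,220:420]
cv2.imwrite("pics/s2.png",cv2.resize(a,None,fx=4,fy=4,interpolation=cv2.INTER_CUBIC))
E
```

```text
3.8 local [-0.0765  0.0601  0.1102] yaw -14.24 z [ 0. -0. -1.] 0.0005195448462691594 [0.5 0.  0.8] [ 0.36  0.29 -0.58  1.81  0.18  1.1  -2.1 ]
```

View pics/s2.png

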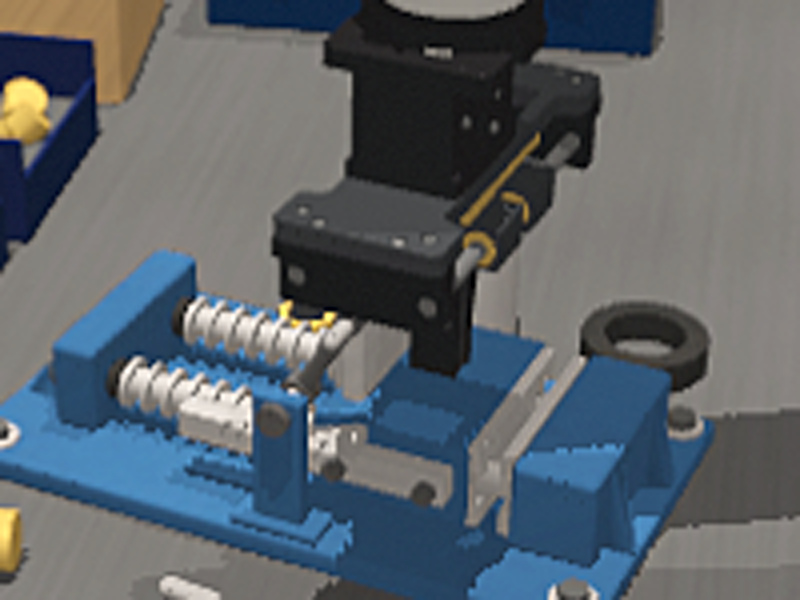

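The shut finger (around pixel 440,350 in the crop) stands in the near-side gap before the catch, clear of the plate. I'll shift 6 mm outward and push +x.

Emit:
drive_tool --moves '[[[0.01, -0.006, 0, 0, 0, 0, 0], [0.01, 0, 0, 0, 0, 0, 0], [0.008, 0, 0, 0, 0, 0, 0], [0.008, 0, 0, 0, 0, 0, 0], [0.008, 0, 0, 0, 0, 0, 0], [0.008, 0, 0, 0, 0, 0, 0], [0.008, 0, 0, 0, 0, 0, 0], [0.008, 0, 0, 0, 0, 0, 0], [0.006, 0, 0, 0, 0, 0, 0], [0, 0, 0, 0, 0, 0, 0]]]'

```text
time: 4.85
ee_pos: [0.6083, 0.0217, 0.1094]
eef_rot: [0.992, -0.124, 0.0, -0.0]
ft_force: [0.3, -0.3, -0.6]
width: 0.0003
grip_force: 0.0
```

Emit:
drive_tool --moves '[[[-0.02, 0, 0, 0, 0, 0, 0], [-0.03, 0, 0, 0, 0, 0, 0], [0, 0, -0.03, 0, 0, 0, 0], [0, 0, 0, 0, 0, 0, 0]]]'

```text
time: 5.25
ee_pos: [0.5601, 0.0349, 0.1428]
eef_rot: [0.992, -0.123, 0.002, -0.0]
ft_force: [1.7, 0.0, 1.1]
width: 0.0004
grip_force: 0.0
```

```bash
python3 c.py; python3 - <<'E'
from h import *
im=r.camera("side")[:,:,::-1];a=im[140:290,220:420]
cv2.imwrite("pics/s3.png",cv2.resize(a,None,fx=4,fy=4,interpolation=cv2.INTER_CUBIC))
E
```

```text
5.25 local [-0.052   0.0672  0.1428] yaw -14.17 z [ 0.005 -0.001 -1.   ] 0.0004032321859877141 [1.7 0.  1.1] [ 0.35  0.3  -0.58  1.71  0.18  1.17 -2.1 ]
```

View pics/s3.png

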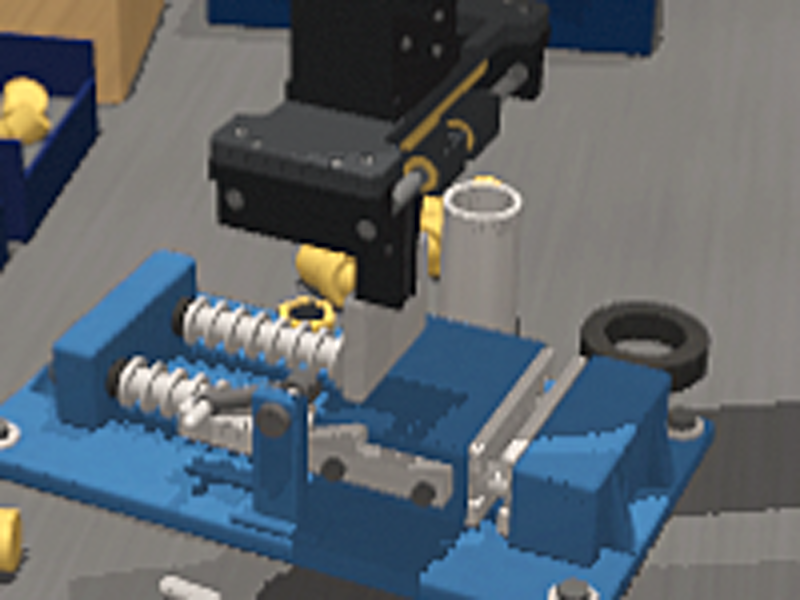

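The catch now lies on the toothed bar, with its pin at about (195,412) in the crop, and the jaw is still closed. Next I'll place the fingertips in front of the push plate.

Emit:
drive_tool --moves '[[[-0.025, 0, 0, 0, 0, 0, 0], [0, 0.034, 0, 0, 0, 0, 0], [0, 0.033, 0, 0, 0, 0, 0], [0, 0, 0.03, 0, 0, 0, 0], [0, 0, 0.025, 0, 0, 0, 0], [0, 0, 0, 0, 0, 0, 0], [0, 0, 0, 0, 0, 0, 0]]]'

```text
time: 6.0
ee_pos: [0.5184, -0.0243, 0.0846]
eef_rot: [0.992, -0.124, -0.0, -0.0]
ft_force: [0.3, 0.5, -0.3]
width: 0.0006
grip_force: 0.0
```

```bash
python3 c.py
```

```text
6.0 local [-0.0778 -0.0004  0.0846] yaw -14.2 z [-0.001  0.    -1.   ] 0.0006300137739398918 [ 0.3  0.5 -0.3] [ 0.45  0.28 -0.55  1.87  0.17  1.04 -1.99]
```

Emit:
drive_tool --moves '[[[0.012, 0, 0, 0, 0, 0, 0], [0.012, 0, 0, 0, 0, 0, 0], [0.008, 0, 0, 0, 0, 0, 0], [0, 0, 0, 0, 0, 0, 0]]]'

```text
time: 6.4
ee_pos: [0.551, -0.0328, 0.0849]
eef_rot: [0.992, -0.124, 0.001, -0.0]
ft_force: [0.9, 0.7, 0.6]
width: 0.0005
grip_force: 0.0
```

Emit:
drive_tool --moves '[[[0.005, 0, 0, 0, 0, 0, 0], [0, 0, 0, 0, 0, 0, 0]]]'

```text
time: 6.6
ee_pos: [0.5547, -0.0337, 0.0846]
eef_rot: [0.992, -0.124, 0.0, -0.0]
ft_force: [0.6, 0.0, -0.1]
width: 0.0006
grip_force: 0.0
```

Emit:
drive_tool --moves '[[[0.005, 0, 0, 0, 0, 0, 0], [0, 0, 0, 0, 0, 0, 0]]]'

```text
time: 6.8
ee_pos: [0.5581, -0.0345, 0.0843]
eef_rot: [0.992, -0.124, -0.001, 0.0]
ft_force: [-7.3, 1.2, 4.7]
width: 0.0006
grip_force: 3.5
```

```bash
python3 c.py
```

```text
6.8 local [-0.0369 -0.0005  0.0843] yaw -14.2 z [-0.003  0.    -1.   ] 0.0006033632015204893 [-7.3  1.2  4.7] [ 0.43  0.36 -0.53  1.77  0.21  1.07 -1.99]
```

Contact is at TCP x ≈ -0.038 in the clamp frame (about 7 N). I'll push about 54 mm further, to the middle of the 44–82 mm window's lower part.

Emit:
drive_tool --moves '[[[0.006, 0, 0, 0, 0, 0, 0], [0.006, 0, 0, 0, 0, 0, 0], [0.006, 0, 0, 0, 0, 0, 0], [0.006, 0, 0, 0, 0, 0, 0], [0.006, 0, 0, 0, 0, 0, 0], [0.006, 0, 0, 0, 0, 0, 0], [0.006, 0, 0, 0, 0, 0, 0], [0.006, 0, 0, 0, 0, 0, 0], [0.006, 0, 0, 0, 0, 0, 0], [0, 0, 0, 0, 0, 0, 0]]]'

```text
time: 7.8
ee_pos: [0.6095, -0.0473, 0.0841]
eef_rot: [0.992, -0.123, -0.003, 0.0]
ft_force: [-12.8, 1.9, 8.1]
width: 0.0007
grip_force: 6.3
```

Emit:
drive_tool --moves '[[[0, 0, 0, 0, 0, 0, 0], [0, 0, 0, 0, 0, 0, 0]]]'

```text
time: 8.0
ee_pos: [0.6091, -0.0473, 0.0841]
eef_rot: [0.992, -0.123, -0.003, 0.0]
ft_force: [-12.8, 1.9, 7.8]
width: 0.0004
grip_force: 6.3
```

```bash
python3 c.py
```

```text
8.0 local [ 0.0157 -0.0004  0.0841] yaw -14.17 z [-0.005  0.    -1.   ] 0.00042490071611898624 [-12.8   1.9   7.8] [ 0.4   0.47 -0.51  1.63  0.24  1.12 -1.99]
```

The jaw is at about 53 mm, and the force agrees (12.8 N). Now I'll let it return gently, back off and look.

Emit:
drive_tool --moves '[[[-0.005, 0, 0, 0, 0, 0, 0], [-0.005, 0, 0, 0, 0, 0, 0], [-0.005, 0, 0, 0, 0, 0, 0], [-0.01, 0, 0, 0, 0, 0, 0], [-0.02, 0, 0, 0, 0, 0, 0], [0, 0, -0.03, 0, 0, 0, 0], [0, 0, -0.05, 0, 0, 0, 0], [0, 0, -0.05, 0, 0, 0, 0], [0, 0, 0, 0, 0, 0, 0], [0, 0, 0, 0, 0, 0, 0]]]'

```text
time: 9.0
ee_pos: [0.5684, -0.0371, 0.2159]
eef_rot: [0.992, -0.124, 0.001, 0.0]
ft_force: [0.3, 1.0, -0.8]
width: 0.0006
grip_force: 0.0
```

```bash
python3 c.py; python3 - <<'E'
from h import *
q=(.594,-.043,-.248)
c_,s_=np.cos(q[2]),np.sin(q[2])
W=lambda P:np.array([q[0]+c_*P[0]-s_*P[1],q[1]+s_*P[0]+c_*P[1],P[2]])
for c in("scene","side"):
    im=r.camera(c)[:,:,::-1]
    for o in r.place_of(c,"push_face")[:1]:
        d=atz(c,o["at"],.09)-[q[0],q[1],0];print(c,o["conf"],"travel",c_*d[0]+s_*d[1]+.03)
    if c=="side":
        a=cv2.resize(im[140:290,220:420],None,fx=4,fy=4,interpolation=cv2.INTER_CUBIC)
        for P in [(.012,-.04,.118),(.012,.04,.118),(.012,.04,.062)]:
            u=(proj(c,W(P))[0]-[220,140])*4;cv2.circle(a,tuple(int(v) for v in u),3,(0,0,255),1)
        cv2.imwrite("pics/s4.png",a)
E
```

```text
9.0 local [-0.0263 -0.0006  0.2159] yaw -14.23 z [ 0.003 -0.001 -1.   ] 0.0006112156226163746 [ 0.3  1.  -0.8] [ 0.45  0.26 -0.55  1.6   0.14  1.32 -1.94]
scene 0.69 travel 0.04136484384386717
side 0.83 travel 0.03761088285453256
```

View pics/s4.png

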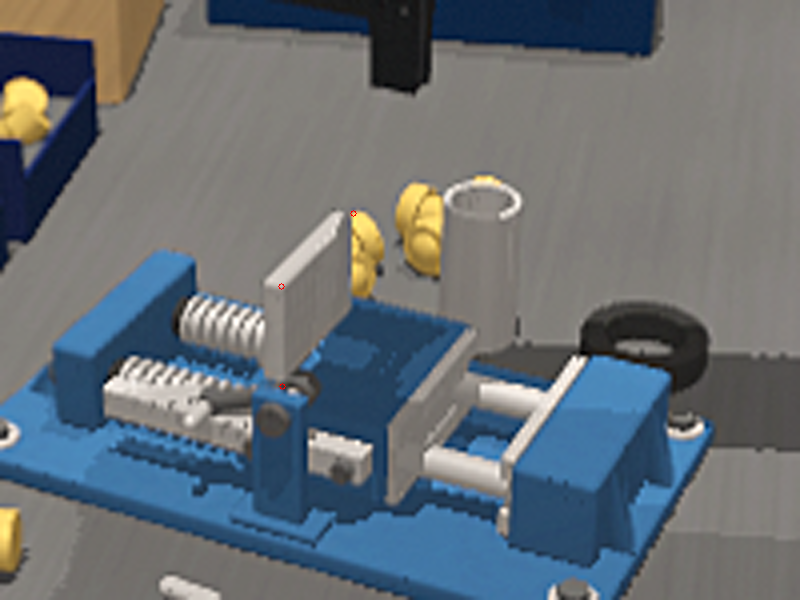

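The jaw is held at about 42 mm, with its plate edge on the predicted marks near (281,286). The catch pin lies down on the bar at (195,412), the robot is clear and the fittings have not moved. Handing in.

```bash
python3 -c "
from bench import r
print(r.close_job())"
```

```text
the job is handed in; nothing more can be done
None
```

The clamp is half open: the catch lies on the toothed bar and holds the jaw at the first tooth, about 42 mm by the camera check. The robot is clear, the fittings in view looked undisturbed, and the job is handed in; no verdict was returned.

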